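Open the bench shear and set a flat bar in it ready to cut

TASK

Get the bench shear ready to cut the aluminium flat bar: lift its counterweighted blade arm past the balance point and ease it back onto its open stop, so that it stays open by itself when you let go. Then lay the bar flat on the shear's bed and slide it in across the open blade line, until its long edge is flush along the fence and its end just touches the length stop. Work gently: do not let the arm drop either way, do not shift the shear, which is not bolted down, or push the length stop out of its setting, and leave the screwdriver, the tin and the try square where they lie.

Things in the scene. Friction and masses are not known exactly. Their poses are not given: they have to be found in the camera images.
- shear: Green bench guillotine shear, 6 kg, standing loose on the bench (a push or pull of some 20 N can slide it). Origin on the bench under the arm's pivot; z up, -x runs along the blade towards the robot, y = 0 is the cutting plane. Bench flange 12 mm thick, x -220 to 50, y -120 to 50 mm. Pivot cheeks x -29 to 29, y -28 to 38, up to z = 145. Sizes below: this frame, mm
- bed (a point): Point (-115, 0, 85) on the machined steel bed (the shear's table): top z = 85, x -205 to 30, y -105 to 0 (right of the blade seen from the robot). Its edge y = 0 is the lower blade; beyond it a bar overhangs. The open arm and blade stand over y 1 to 19 from 40 above the bed, so a bar goes in low, from the -y side. Axes as the shear's
- fence (a point): Fence: steel rail on the bed, 15 tall, 14 thick, 80 long (y -100 to -20), its straight face at x = -50 looking to -x, running along y. This point: middle of the face's foot, at (-50, -60, 85). A bar set right lies along the shear's y with its far long edge on this face (bar centre at x = -65)
- pivot (a point): Point (0, 13, 110) on the arm's pivot axis, which is level and runs along the shear's y; fixed
- shear_arm (a joint): Angle of the blade arm, rad: 0 = closed, level towards the robot, blade across the cutting plane; grows as the handle goes up and away; 1.4 = on its open stop, almost upright. Arm and blade y 1 to 19. A steel weight behind the pivot balances it: below about 0.75 (0.55 to 0.95) it falls shut, above it falls open, too fast if let go. At most 6 N at the handle. Turning up to 1 rad/s is safe
- handle (a point): Middle of the arm's cross handle: black round grip, 20 diameter, level, along the shear's y, on the arm's +y side (y 26 to 110, then a 24 diameter end cap to 116). 220 from the pivot axis: at (-220, 70, 120) closed, (-28, 70, 329) open. A gripper pointing down, closing along the shear's x, can hold it all the way; the grip turns and rolls some 10 mm between the pads: give way to it
- stop_face (a point): Length stop: upright steel plate 80 wide (x -110 to -30), 8 thick, top 20 above the bed, on two rods. This point: middle of its face (looking to -y) at bed height, at x = -70, y 43 to 73 past the cutting plane; axes as the shear's. Held only by friction: more than about 15 N shifts it along y
- bar: Loose aluminium flat bar, 240 x 30 x 5 mm, 0.1 kg, lying flat on the bench to the right of the shear. Origin at the centre of its underside, x along its length, z up. Either end may go to the stop
- screwdriver: Screwdriver lying on the bench to the left; bystander
- tin: Plain steel tin, 66 mm in diameter, 95 mm tall, standing on the bench to the left; bystander
- square: Try square (dark wood stock 110 mm long, steel blade 150 mm), lying on the bench to the right, beyond the bar; bystander
Things that resemble listed ones, but are neither listed nor needed, are in the scene too. There is more than one size of the bar; the one meant has the size given above.

How it is judged (in metres and radians):
On the way, in this order (a step that is already met when the one before it is completed fails the run):
1. the blade arm rests open on its stop by itself, let go (value of joint shear_arm above 1.33 rad and velocity of joint shear_arm between -0.05 and 0.05 rad/s and contact force between the fingers and shear below 0.3 N), for 0.3 s.
2. with the arm still open, the bar lies flat on the bed, flush along the fence and touching the length stop (x of bar in the frame of shear above -0.0666 m and angle between the x axis of bar and the y axis of shear, either way round below 0.025 rad and y of bar in the frame of stop_face above -0.1216 m and z of bar in the frame of shear between 0.082 and 0.0935 m and angle between the z axis of bar and the z axis of shear, either way round below 0.03 rad and value of joint shear_arm above 1.33 rad), for 0.2 s.
At the end, for the whole second after the job is handed in: the arm rests open by itself (over 1.33 rad, still); shear and length stop are within 2 mm of where they stood; the bar lies at rest flat on the bed, square to the blade within 0.025 rad, within about 1.6 mm of the fence and 1.6 mm of the stop; all is let go (all of step 2 and velocity of joint shear_arm between -0.05 and 0.05 rad/s and contact force between the fingers and shear below 0.3 N and distance of each of shear, stop_face from where it was at the start of the episode below 0.002 m and linear speed of bar below 0.01 m/s); the robot touches nothing.
It fails at once if the arm is dropped or thrown (turns faster than 1.5 rad/s either way) (velocity of joint shear_arm above 1.5 rad/s or velocity of joint shear_arm below -1.5 rad/s).
It fails at once if the length stop is shifted by more than 2 mm (distance of stop_face from where it was at the start of the episode above 0.002 m).
It fails at once if the shear is shifted on the bench by more than 2 mm (distance of shear from where it was at the start of the episode above 0.002 m).
It fails at once if a bystander is moved by more than 15 mm (distance of any of screwdriver, tin, square from where it was at the start of the episode above 0.015 m).
It also fails if it takes over 72 s, if anything falls off the work surface, if the arm or the gripper's body presses on something with over 40 N, if the wrist force passes 120 N, or if a joint passes its speed limit or range.

ROBOT

A 6-joint arm with a two-finger parallel gripper is mounted at the origin on the work surface. World frame = base frame: x ahead of the robot, y to its left, z up, the work surface at z = 0. Lengths are in mm, angles in rad, forces in N, time in s.
With the tool pointing down it reaches from about 400 to 925 mm from the base axis. Payload 12.5 kg.
Tool frame: the origin (TCP) lies on the front face of the gripper's body, between the roots of the fingers; the fingertips stand 78 mm ahead of it and the grasp point (between the pads) lies 59 mm ahead of it (env.nose_length is the distance from the TCP to the fingertips, in mm); z points along the fingers, y is the line along which they close (so a half turn about z gives the same grasp; the last joint's range is limited). The gripper opens to 95 mm and grips with 3 to 60 N. Pads are 20 mm wide; open, the fingers measure 119 mm over their backs; the gripper's body (75 mm by 180 mm) begins 59 mm behind the grasp point.
Start: joints at [-0.106, 0.491, 1.559, -0, 1.092, -0.106], TCP at [625.01, 0.022, 292.261] pointing down, gripper open.
Joint ranges: [-3.1, 3.1], [-0.84, 2.19], [0.05, 2.79], [-1.13, 4.28], [0.06, 2.93], [-2.69, 2.69]. Speed limits (rad/s): [2.22, 2.22, 2.79, 3.14, 3.14, 3.14].

INTERFACE

Orientations are given as [roll, pitch, yaw] about the fixed x, y, z axes, in that order (R = Rz(yaw) Ry(pitch) Rx(roll)).
In Python, from cell import env gives the robot as it stands.
- The arm moves only by the tool jog_arm, never from a script. Its argument "motion" is a list of rows, each a list of 7 numbers: the turn, a rotation vector about the tool's x, y, z in degrees, then the shift along the tool's x, y, z in mm, then the finger opening in mm, from 0 to 95.1. In form: [[wx, wy, wz, x, y, z, hand], ...]. A call has 1 to 10 rows; each row shifts and turns the commanded pose from where the row before left it, along the tool's axes as they then stand; what a row does not reach is not made up. A row lasts 1/8 s, in which the tool goes at most 62.5 mm and 10.7 degrees, less where a joint would pass 70% of its speed; a pose out of reach is approached as far as the arm can. A call is refused whole if a number of a shift passes 62.5 or a number of a turn 10.7, either way. A call with a gripper value outside its range is refused whole. The fingers move at their own pace and stop on an object; the grip force is fixed at half the most. Time passes only in rows, so rows that do not move let the fingers close. It gives the time, the measured TCP pose, the force, the opening and the grip force at its end, in the units of the state.
- env.state(): the state, without advancing time (a new reading comes with each control period).
- env.read_camera(name): name is "scene" or "side" or "wrist"; returns a dict with "color" (400x640x3 uint8, red, green, blue), "z_map" (400x640 float32, mm along the optical axis (not along the pixel's ray), 0 where there is no reading), "camera_matrix" (3x3 intrinsics, pixels), "world_to_cam" (4x4, takes a point from world to camera coordinates). Camera axes: x right, y up, looking along -z (the intrinsics and any distortion apply to the point x, -y, -z); pixel columns grow to the right and rows downward; lengths in mm; the calibration is good to about 2 mm. A picture is of the moment at which its call begins.
- env.job_done(): hands the job in; it is judged then, once.
Trained networks look in the newest picture that a camera, given by its name, has taken for a name from the list of things; names that differ only in an ending like _2 or _b are one class to them, and where a whole thing is asked for, a point or a joint stands for the part that bears it (a point fixed in the world has none). Each returns a list of dicts, best first, with "score" (0 to 1); they miss things now and then, are a little off and sometimes report something else, mostly with a low value. They report only what shows in the picture. A call takes as long as a camera call. They do not tell look-alikes from the thing itself.
- env.recognise(camera, thing): "location" ([column, row] in pixels, amid what is visible of it).
The state is a dict: "t": time; "joints": joint angles; "qvel": joint speeds; "tau": joint torques, N m; "eef_pos": TCP position; "tcp_rot": TCP orientation; "ft_force": force on the tool from outside, world axes, zero at the start; "moment": the same for the moment, N m; "opening": opening from 0.0 (shut) to 1.0 (fully open); "grip_force": force on a finger pad.
Only numpy, scipy, OpenCV 4.12 (cv2) and the standard library are available. Lean on these libraries where they do the work, as an engineer would, in place of code of your own. Each camera call takes 0.05 s, during which the arm holds its last target. There are 200 camera calls.

## Working session

There is one attempt and no reset: what is moved stays moved. The work goes in short steps, Python scripts to look and compute and a tool call to move; the robot and the scene stay as the last step left them, time stands still between calls to the robot, and variables do not carry over. Pictures are saved under pics/ and viewed, at most 10 in all, crops included, and the job is handed in when it is done.

Besides the shell and the picture viewer there is one more tool, called after ">>>" as name(argument=value, ...), one argument or row to a line, values as JSON. jog_arm: Moves the arm, as the interface text tells. Its arguments: {"type":"object","properties":{"motion":{"type":"array"}},"required":["motion"]}

```bash
mkdir -p pics; ls; cat > h.py <<'E'
import numpy as np,cv2
from cell import env
def deproj(c,u,v,z=None):
    K=c["camera_matrix"];d=c["z_map"][int(v),int(u)] if z is None else z
    p=np.array([(u-K[0,2])/K[0,0]*d,-(v-K[1,2])/K[1,1]*d,-d,1])
    return (np.linalg.inv(c["world_to_cam"])@p)[:3]
def proj(c,P):
    q=c["world_to_cam"]@np.append(P,1);K=c["camera_matrix"]
    return K[0,0]*q[0]/-q[2]+K[0,2],K[1,1]*-q[1]/-q[2]+K[1,2]
def cloud(c):
    K=c["camera_matrix"];d=c["z_map"];v,u=np.mgrid[:400,:640]
    P=np.stack([(u-K[0,2])/K[0,0]*d,-(v-K[1,2])/K[1,1]*d,-d,np.ones_like(d)],-1)
    W=(P@np.linalg.inv(c["world_to_cam"]).T)[...,:3];W[d==0]=np.nan
    return W
def save(c,n): cv2.imwrite(f"pics/{n}.png",c["color"][...,::-1])
E
python3 - <<'E'
from h import *
np.set_printoptions(precision=1,suppress=True)
for n in("scene","side","wrist"):
    c=env.read_camera(n);save(c,n+"0");np.savez(n+"0.npz",**c)
    print(n,np.linalg.inv(c["world_to_cam"])[:3,3])
    for t in("shear","bed","fence","handle","pivot","stop_face","bar","screwdriver","tin","square"):
        for r in env.recognise(n,t):
            u,v=r["location"];print(t,round(r["score"],2),int(u),int(v),deproj(c,u,v))
a=[cv2.imread(f"pics/{n}0.png") for n in("scene","side")]
E
```

```text
pics
scene [1120.7 -419.3 1195.3]
shear 0.62 333 231 [624.7 -25.6  95.9]
bed 0.67 329 233 [624.2 -38.1  96.8]
fence 0.91 331 231 [623.  -28.9  96.5]
fence 0.59 362 219 [643.1  69.9 106.5]
handle 0.88 358 224 [661.   38.3 134.8]
pivot 0.6 329 237 [631.1 -41.7  87.2]
bar 0.81 236 249 [ 467.  -286.1    0.4]
bar 0.52 166 237 [ 305.4 -457.3    0.7]
screwdriver 0.77 401 161 [482.7 381.2  18. ]
tin 0.8 411 193 [640.8 276.   87.2]
square 0.94 265 303 [ 676.4 -297.1    6.6]
side [  92.3 -927.3  878.2]
shear 0.98 336 195 [582.  -35.2  81.4]
bed 0.87 332 197 [569.4 -38.4  79.7]
fence 0.92 334 198 [570.7 -44.8  82. ]
fence 0.15 330 292 [ 434.8 -300.8    3. ]
handle 0.83 328 173 [585.9  29.1 122.2]
pivot 0.59 335 194 [582.5 -30.9  82. ]
bar 0.79 332 290 [ 442.1 -296.4    4.4]
bar 0.69 410 263 [ 682.2 -299.4    0.9]
screwdriver 0.76 253 154 [451.6 373.1  23.1]
tin 0.72 301 149 [601.2 272.8  62.2]
square 0.59 408 265 [ 669.7 -305.8    7.5]
square 0.2 327 173 [584.5  32.9 119.4]
wrist [624.1  72.6 385.7]
shear 0.62 304 183 [605.8  10.9  85.9]
bed 0.63 303 187 [605.3   6.7  86.1]
fence 0.88 307 185 [609.9   8.9  86.7]
handle 0.88 421 179 [764.9  -0.8   1.1]
pivot 0.97 306 182 [608.1  12.1  86.6]
stop_face 0.9 305 116 [606.7  82.2  61.3]
```

View pics/scene0.png

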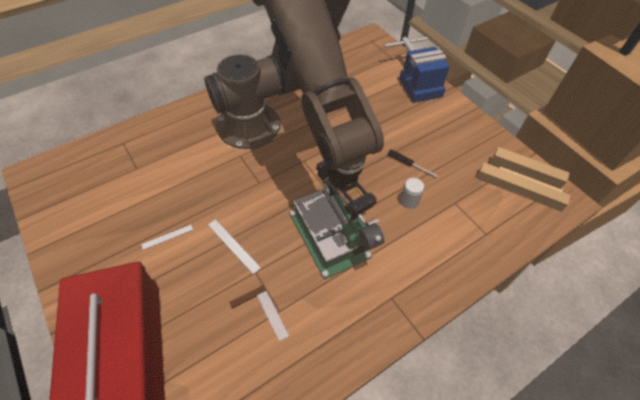

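View pics/side0.png

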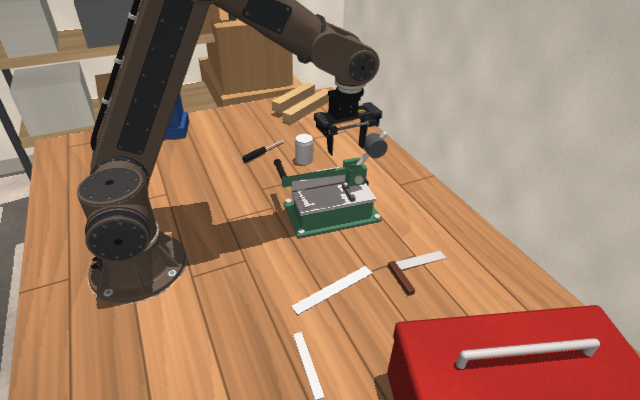

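The scene view shows the shear at (333,231). There are two bars, a longer one at (235,246) and a shorter one at (167,237), and the square's steel blade at (272,315) could also be taken for a bar. In the side view, the long bar is at (332,290), the short one at (309,365), the handle at (280,170) and the square at (415,268).

```bash
python3 - <<'E'
from h import *
np.set_printoptions(precision=1,suppress=True)
ims=[]
for n,seeds in(("scene",[(235,246),(167,237)]),("side",[(332,290),(309,365)])):
    c=dict(np.load(n+"0.npz"));W=cloud(c)
    hsv=cv2.cvtColor(c["color"],cv2.COLOR_RGB2HSV)
    m=((hsv[...,1]<60)&(hsv[...,2]>150)).astype(np.uint8)
    k,L=cv2.connectedComponents(m)
    for s in seeds:
        l=L[s[1],s[0]];
        # undistorted ray-plane with z=5
        v,u=np.nonzero(L==l);o=np.linalg.inv(c["world_to_cam"])[:3,3]
        P=np.array([deproj(c,a,b,1000.) for a,b in zip(u,v)])-o
        Q=o+P*((5-o[2])/P[:,2])[:,None]
        r=cv2.minAreaRect(Q[:,:2].astype(np.float32));print(n,s,l,len(u),r,np.nanmedian(W[v,u,2]))
c=dict(np.load("wrist0.npz"));W=cloud(c);np.save("w0.npy",W)
z=W[...,2]
for lo,hi in((82,88),(9,15),(97,103),(60,80),(103,108),(110,140)):
    m=(z>lo)&(z<hi);Q=W[m];print(lo,hi,len(Q),Q.min(0) if len(Q) else'',Q.max(0) if len(Q) else '')
cv2.imwrite("pics/w_big.png",cv2.resize(c["color"][...,::-1],(800,500),interpolation=cv2.INTER_CUBIC))
c=dict(np.load("side0.npz"))
cv2.imwrite("pics/side_crop.png",cv2.resize(c["color"][130:400,240:460,::-1],None,fx=2.2,fy=2.2,interpolation=cv2.INTER_CUBIC))
E
```

```text
scene (235, 246) 50 683 ((449.822265625, -289.5657958984375), (242.31582641601562, 32.627349853515625), 10.052075386047363) 4.305382897235631
scene (167, 237) 51 323 ((304.627197265625, -453.5350646972656), (162.96316528320312, 23.432025909423828), 83.71248626708984) 2.4549670123909664
side (332, 290) 47 907 ((446.87872314453125, -293.0414733886719), (240.64306640625, 32.709068298339844), 9.999842643737793) 3.7528418064859466
side (309, 365) 53 674 ((301.34796142578125, -456.82275390625), (163.21514892578125, 21.6663761138916), 83.91600799560547) 2.5658275530857964
82 88 13597 [454.2 -88.9  82.6] [695.8  52.6  88. ]
9 15 4154 [454.7  22.3   9.7] [723.   88.2  15. ]
97 103 830 [455.8 -80.3  97.1] [695.5  58.7 103. ]
60 80 910 [568.4  -7.5  60. ] [714.5  95.5  80. ]
103 108 1008 [454.9 -71.4 103.1] [695.7  82.3 108. ]
110 140 9059 [444.3 -26.8 110. ] [697.4 156.1 140. ]
```

View pics/w_big.png

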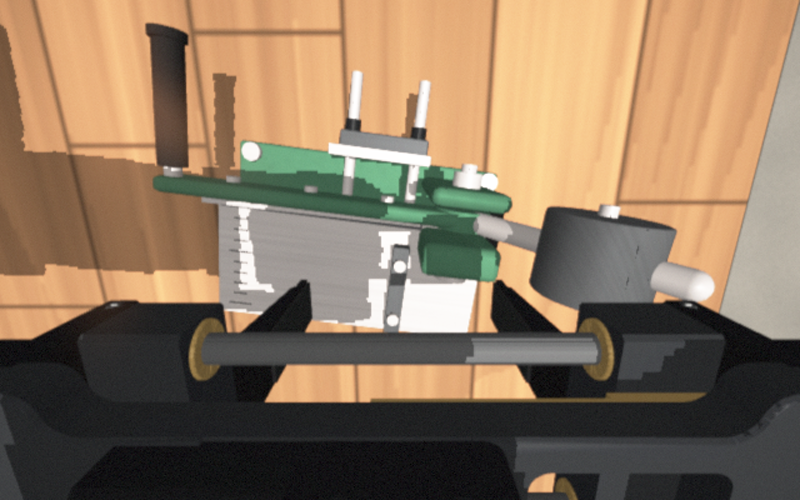

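View pics/side_crop.png

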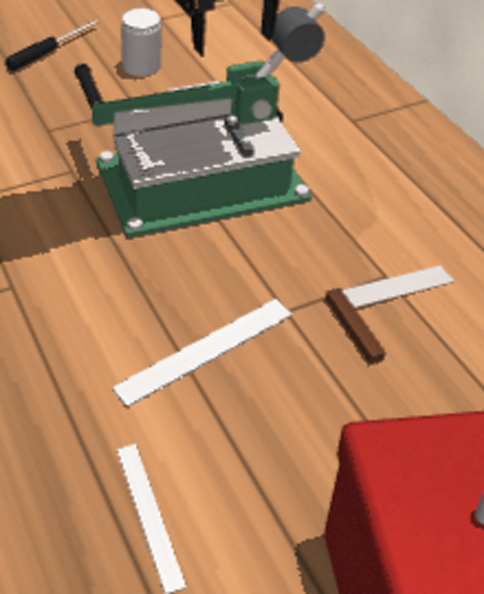

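The wrist view shows the arm closed, with the handle at (168,95) of 800x500, the stop plate at (380,150), the fence rail at (395,285) and the shear turned about -7°. The crop shows the wanted bar (long, 240x30) at (203,352). The short 163x22 look-alike is at (152,520), and the square's blade is at (400,287).

```bash
python3 - <<'E'
from h import *
from scipy.optimize import least_squares
np.set_printoptions(precision=2,suppress=True)
s=env.state();print({k:s[k] for k in("t","eef_pos","tcp_rot","ft_force","opening")})
c=dict(np.load("wrist0.npz"));W=cloud(c);col=c["color"].astype(int);hsv=cv2.cvtColor(c["color"],cv2.COLOR_RGB2HSV)
k=.8
# handle: dark pixels
reg=np.zeros((400,640),bool);reg[24:128,112:156]=1
h=W[reg&(W[...,2]>112)&(W[...,2]<140)&(hsv[...,2]<90)]
print("handle",len(h),h.min(0),h.max(0))
l=cv2.fitLine(h[:,:2].astype(np.float32),cv2.DIST_HUBER,0,.01,.01).ravel();print(l,np.degrees(np.arctan2(l[1],l[0])),np.percentile(h[:,2],98))
# flange far edge (y=50): green z 9..15
g=(hsv[...,0]>40)&(hsv[...,0]<90)&(hsv[...,1]>60)
f=W[g&(W[...,2]>8)&(W[...,2]<16)];l2=cv2.minAreaRect(f[:,:2].astype(np.float32));print("flange",len(f),cv2.boxPoints(l2),l2[2])
b=[]
for (u,v) in((252,150),(490,180)):
    print("bolt",deproj(c,u*k,v*k))
reg[:]=0;reg[112:136,262:346]=1
st=W[reg&(W[...,2]>100)&(W[...,2]<110)];print("stop top",len(st),cv2.boxPoints(cv2.minAreaRect(st[:,:2].astype(np.float32))))
reg[:]=0;reg[190:265,300:335]=1
fe=W[reg&(W[...,2]>96)&(W[...,2]<104)];print("fence",len(fe),cv2.boxPoints(cv2.minAreaRect(fe[:,:2].astype(np.float32))))
reg[:]=0;reg[158:262,172:385]=1
be=W[reg&(W[...,2]>82)&(W[...,2]<88)];print("bed",len(be),be[:,2].mean(),cv2.boxPoints(cv2.minAreaRect(be[:,:2].astype(np.float32))))
E
```

```text
{'t': 1.65, 'eef_pos': array([625.  ,   0.01, 292.26]), 'tcp_rot': array([3.14, 0.  , 1.57]), 'ft_force': array([-0.61,  0.  , -0.27]), 'opening': 0.998165302884788}
handle 1818 [450.72  71.29 116.55] [479.23 153.79 134.48]
[  0.1    1.   468.61 120.32] 84.34267 132.61414686260588
flange 3932 [[454.52  47.58]
 [704.64  15.32]
 [710.03  57.12]
 [459.91  89.38]] 82.65118408203125
bolt [473.58  79.3   20.46]
bolt [716.11  49.23  20.35]
stop top 692 [[566.62  75.06]
 [645.95  64.8 ]
 [646.98  72.69]
 [567.64  82.95]]
fence 735 [[600.11 -76.88]
 [620.21 -81.6 ]
 [638.51  -3.7 ]
 [618.41   1.02]]
bed 13361 86.09117755547359 [[452.96 -69.09]
 [687.07 -93.84]
 [697.94   9.06]
 [463.84  33.8 ]]
```

>>> jog_arm(
  motion=[
    [0,0,7.3,4.5,-43.7,0,95],
    [0,0,0,4.5,-43.7,0,95],
    [0,0,0,4.5,-43.7,0,95],
    [0,0,0,4.5,-43.7,0,95],
    [0,0,0,0,0,0,95],
    [0,0,0,0,0,0,95],
  ],
)

```text
t: 2.4
eef_pos: [453.7, 34.5, 292.7]
tcp_rot: [3.14, -0.0, 1.443]
ft_force: [0.1, -0.5, 0.1]
opening: 1.0
grip_force: 0.0
```

```bash
python3 - <<'E'
from h import *
np.set_printoptions(precision=2,suppress=True)
s=env.state();print(s["t"],s["eef_pos"],s["tcp_rot"],s["ft_force"])
c=env.read_camera("wrist");np.savez("wrist1.npz",**c);save(c,"wrist1");W=cloud(c)
print(np.linalg.inv(c["world_to_cam"]))
hsv=cv2.cvtColor(c["color"],cv2.COLOR_RGB2HSV)
m=(hsv[...,2]<90)&(W[...,2]>110)&(W[...,2]<140)&(abs(W[...,0]-465)<35)&(W[...,1]>60)
h=W[m];print(len(h),h.min(0),h.max(0),cv2.boxPoints(cv2.minAreaRect(h[:,:2].astype(np.float32))))
top=h[h[:,2]>np.percentile(h[:,2],70)]
for y in range(70,155,10):
    q=h[abs(h[:,1]-y)<3]
    if len(q):print(y,np.percentile(q[:,0],[1,50,99]),q[:,2].max())
E
```

```text
2.4 [453.71  34.51 292.65] [ 3.14 -0.    1.44] [ 0.06 -0.49  0.08]
[[  0.99   0.12   0.03 461.93]
 [ -0.13   0.96   0.26 106.45]
 [  0.    -0.26   0.97 386.12]
 [  0.     0.     0.     1.  ]]
2235 [445.26  65.05 120.97] [477.26 155.73 134.34] [[443.5   67.91]
 [464.98  64.89]
 [477.39 153.2 ]
 [455.91 156.22]]
70 [445.37 455.2  464.66] 132.91011023484705
80 [446.74 456.43 465.67] 132.26783414317418
90 [448.11 457.48 466.28] 132.13718861609922
100 [449.57 459.07 468.29] 133.39769618388996
110 [450.95 460.25 469.45] 132.52739239450563
120 [452.41 461.52 470.77] 132.21144426000689
130 [452.72 462.65 471.98] 132.7431267805319
140 [455.24 464.18 473.14] 132.37152117470202
150 [455.41 466.38 477.  ] 134.33956798055962
```

View pics/wrist1.png

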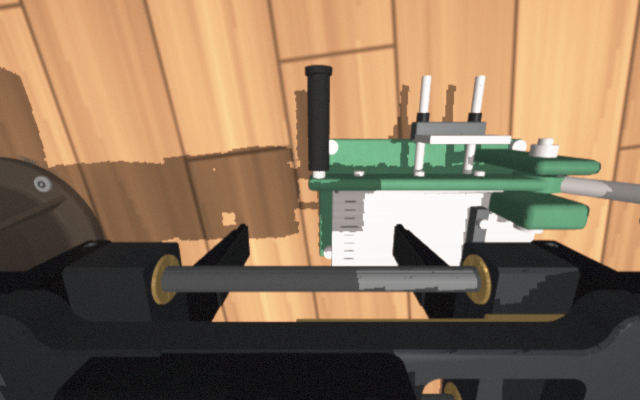

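The handle is clear at (318,120) in the picture, seen from above. It lies along the -7.3° direction, with its middle near world (460,110).

>>> jog_arm(
  motion=[
    [0,0,0,38,-1.5,0,95],
    [0,0,0,37.7,-1.6,0,95],
    [0,0,0,0,0,40,95],
    [0,0,0,0,0,45,60],
    [0,0,0,0,0,28.6,40],
    [0,0,0,0,0,0,30],
    [0,0,0,0,0,0,28],
  ],
)

```text
t: 3.32
eef_pos: [460.4, 110.0, 179.3]
tcp_rot: [3.141, -0.0, 1.443]
ft_force: [-0.2, -0.0, -0.7]
opening: 0.633
grip_force: 0.0
```

>>> jog_arm(
  motion=[
    [0,0,0,0,0,0,25],
    [0,0,0,0,0,0,25],
    [0,0,0,0,0,0,24],
    [0,0,0,0,0,0,24],
  ],
)

```text
t: 3.82
eef_pos: [459.6, 110.1, 178.8]
tcp_rot: [3.141, -0.0, 1.443]
ft_force: [0.9, -0.4, 0.9]
opening: 0.26
grip_force: 0.0
```

>>> jog_arm(
  motion=[
    [0,0,0,0,0,0,22.8],
    [0,0,0,0,0,0,22.8],
  ],
)

```text
t: 4.08
eef_pos: [459.8, 110.0, 178.7]
tcp_rot: [3.141, -0.0, 1.443]
ft_force: [2.0, -1.2, 0.5]
opening: 0.241
grip_force: 1.0
```

>>> jog_arm(
  motion=[
    [0,0,0,0,0,0,21.6],
    [0,0,0,0,0,0,21.6],
  ],
)

```text
t: 4.32
eef_pos: [460.3, 110.0, 178.8]
tcp_rot: [3.14, -0.0, 1.443]
ft_force: [5.4, -2.1, -1.1]
opening: 0.223
grip_force: 2.8
```

>>> jog_arm(
  motion=[
    [0,0,0,0,0,0,20.4],
    [0,0,0,0,0,0,20.4],
  ],
)

```text
t: 4.58
eef_pos: [460.8, 109.9, 178.8]
tcp_rot: [3.138, -0.0, 1.443]
ft_force: [8.3, -2.8, -3.6]
opening: 0.215
grip_force: 4.2
```

>>> jog_arm(
  motion=[
    [0,0,0,0,0.7,0,20.4],
    [0,0,0,0,0,0,20.4],
  ],
)

```text
t: 4.82
eef_pos: [461.0, 109.9, 178.8]
tcp_rot: [3.14, -0.0, 1.443]
ft_force: [5.2, -1.7, -1.9]
opening: 0.215
grip_force: 3.0
```

>>> jog_arm(
  motion=[
    [0,0,0,0,1,0,20],
    [0,0,0,0,0,0,20],
  ],
)

```text
t: 5.08
eef_pos: [461.3, 109.9, 178.7]
tcp_rot: [3.141, -0.0, 1.443]
ft_force: [2.0, -0.4, 0.5]
opening: 0.212
grip_force: 1.5
```

>>> jog_arm(
  motion=[
    [0,0,0,0,0,0,17],
    [0,0,0,0,0,0,17],
  ],
)

```text
t: 5.32
eef_pos: [461.3, 109.8, 178.7]
tcp_rot: [3.141, -0.0, 1.443]
ft_force: [3.2, -1.5, 0.0]
opening: 0.199
grip_force: 30.0
```

```bash
python3 - <<'E'
import numpy as np
t=np.array([0,.02,.06,.12]+list(np.arange(.19,1.3,.07))+[1.3,1.34,1.37,1.4])+.0454
x=-220.2*np.cos(t);z=220.2*np.sin(t)
for a,b,c in zip(t[1:]-.0454,np.diff(x),np.diff(z)):print(f"{a:.2f} {b:.1f} {-c:.1f}")
E
```

```text
0.02 0.2 -4.4
0.06 0.8 -8.8
0.12 1.8 -13.1
0.19 3.1 -15.1
0.26 4.1 -14.9
0.33 5.1 -14.5
0.40 6.1 -14.1
0.47 7.1 -13.7
0.54 8.1 -13.1
0.61 9.0 -12.5
0.68 9.8 -11.9
0.75 10.6 -11.2
0.82 11.4 -10.4
0.89 12.1 -9.6
0.96 12.7 -8.7
1.03 13.3 -7.8
1.10 13.8 -6.8
1.17 14.3 -5.9
1.24 14.6 -4.9
1.30 12.8 -3.3
1.34 8.6 -1.8
1.37 6.5 -1.1
1.40 6.5 -0.9
```

>>> jog_arm(
  motion=[
    [0,0,0,0,0.2,-4.4,17],
    [0,0,0,0,0.8,-8.8,17],
    [0,0,0,0,1.8,-13.1,17],
  ],
)

```text
t: 5.7
eef_pos: [464.0, 109.5, 204.6]
tcp_rot: [-3.141, 0.0, 1.443]
ft_force: [7.1, -1.2, -8.4]
opening: 0.203
grip_force: 30.0
```

>>> jog_arm(
  motion=[
    [0,0,0,0,3.1,-15.1,17],
    [0,0,0,0,4.1,-14.9,17],
    [0,0,0,0,5.1,-14.5,17],
  ],
)

```text
t: 6.08
eef_pos: [475.3, 108.0, 249.1]
tcp_rot: [-3.138, 0.0, 1.443]
ft_force: [2.2, 1.6, -5.7]
opening: 0.202
grip_force: 30.0
```

>>> jog_arm(
  motion=[
    [0,0,0,0,6.1,-14.1,17],
    [0,0,0,0,7.1,-13.7,17],
    [0,0,0,0,8.1,-13.1,17],
  ],
)

```text
t: 6.45
eef_pos: [494.7, 105.6, 289.6]
tcp_rot: [-3.133, 0.001, 1.443]
ft_force: [-9.7, 2.7, 2.3]
opening: 0.203
grip_force: 30.0
```

>>> jog_arm(
  motion=[
    [0,0,0,0,9,-12.5,17],
    [0,0,0,0,9.8,-11.9,17],
    [0,0,0,0,0,0,17],
  ],
)

```text
t: 6.82
eef_pos: [512.6, 103.4, 315.3]
tcp_rot: [-3.132, 0.0, 1.444]
ft_force: [-21.6, 4.2, 16.6]
opening: 0.204
grip_force: 30.0
```

>>> jog_arm(
  motion=[
    [0,0,0,0,-2,-2,17],
    [0,0,0,0,0,0,17],
  ],
)

```text
t: 7.08
eef_pos: [512.9, 103.4, 316.4]
tcp_rot: [-3.138, 0.0, 1.444]
ft_force: [-5.2, 3.0, 1.3]
opening: 0.204
grip_force: 30.0
```

>>> jog_arm(
  motion=[
    [0,0,0,0,9.8,-11.7,17],
    [0,0,0,0,10.6,-10.9,17],
    [0,0,0,0,0,0,17],
  ],
)

```text
t: 7.45
eef_pos: [534.3, 100.4, 340.0]
tcp_rot: [-3.141, 0.0, 1.443]
ft_force: [-6.1, 1.8, 5.1]
opening: 0.203
grip_force: 30.0
```

>>> jog_arm(
  motion=[
    [0,0,0,0,10.9,-10.4,17],
    [0,0,0,0,12,-9.8,17],
    [0,0,0,0,0,0,17],
  ],
)

```text
t: 7.82
eef_pos: [557.6, 97.3, 359.7]
tcp_rot: [3.14, 0.0, 1.443]
ft_force: [0.3, -1.5, 0.8]
opening: 0.204
grip_force: 30.0
```

>>> jog_arm(
  motion=[
    [0,0,0,0,13.1,-8,17],
    [0,0,0,0,13.6,-7,17],
    [0,0,0,0,0,0,17],
  ],
)

```text
t: 8.2
eef_pos: [583.7, 93.8, 374.9]
tcp_rot: [3.14, 0.001, 1.443]
ft_force: [-0.8, -2.5, 5.1]
opening: 0.203
grip_force: 30.0
```

>>> jog_arm(
  motion=[
    [0,0,0,0,13.6,-6.7,17],
    [0,0,0,0,14,-5.6,17],
    [0,0,0,0,0,0,17],
  ],
)

```text
t: 8.57
eef_pos: [611.3, 90.2, 386.8]
tcp_rot: [3.14, 0.001, 1.443]
ft_force: [0.1, -4.1, 3.6]
opening: 0.2
grip_force: 30.0
```

>>> jog_arm(
  motion=[
    [0,0,0,-0.5,13,-4,17],
    [0,0,0,-0.5,8,-1.8,17],
    [0,0,0,0,0,0,17],
  ],
)

```text
t: 8.95
eef_pos: [631.7, 87.2, 392.4]
tcp_rot: [3.141, -0.0, 1.443]
ft_force: [3.1, 0.7, -0.2]
opening: 0.203
grip_force: 30.0
```

>>> jog_arm(
  motion=[
    [0,0,0,-0.3,6,-1,17],
    [0,0,0,0,0,0,17],
  ],
)

```text
t: 9.2
eef_pos: [637.7, 86.4, 393.4]
tcp_rot: [3.141, -0.001, 1.444]
ft_force: [3.6, 4.3, -1.2]
opening: 0.207
grip_force: 30.0
```

>>> jog_arm(
  motion=[
    [0,0,0,0.7,5,-0.6,17],
    [0,0,0,0,0,0,17],
  ],
)

```text
t: 9.45
eef_pos: [642.8, 85.8, 394.1]
tcp_rot: [3.141, 0.0, 1.443]
ft_force: [2.6, 0.9, -1.2]
opening: 0.204
grip_force: 30.0
```

>>> jog_arm(
  motion=[
    [0,0,0,0,3,-0.3,17],
    [0,0,0,0,0,0,17],
  ],
)

```text
t: 9.7
eef_pos: [645.7, 85.5, 394.5]
tcp_rot: [3.141, 0.0, 1.443]
ft_force: [2.9, -0.2, -1.0]
opening: 0.204
grip_force: 30.0
```

>>> jog_arm(
  motion=[
    [0,0,0,0,2.5,-0.2,17],
    [0,0,0,0,0,0,17],
  ],
)

```text
t: 9.95
eef_pos: [648.1, 85.2, 394.8]
tcp_rot: [3.141, 0.0, 1.443]
ft_force: [1.9, -0.3, -0.0]
opening: 0.2
grip_force: 30.0
```

>>> jog_arm(
  motion=[
    [0,0,0,0,2,-0.1,17],
    [0,0,0,0,0,0,17],
  ],
)

```text
t: 10.2
eef_pos: [650.0, 84.9, 395.0]
tcp_rot: [3.141, 0.0, 1.443]
ft_force: [2.3, -0.5, 1.1]
opening: 0.203
grip_force: 30.0
```

>>> jog_arm(
  motion=[
    [0,0,0,0,2,0,17],
    [0,0,0,0,0,0,17],
  ],
)

```text
t: 10.45
eef_pos: [652.1, 84.6, 395.1]
tcp_rot: [3.141, 0.0, 1.443]
ft_force: [1.8, -1.3, 2.7]
opening: 0.202
grip_force: 30.0
```

>>> jog_arm(
  motion=[
    [0,0,0,0,1.5,0,17],
    [0,0,0,0,0,0,17],
  ],
)

```text
t: 10.7
eef_pos: [652.6, 84.7, 395.1]
tcp_rot: [-3.14, 0.0, 1.444]
ft_force: [-6.0, -1.8, 4.4]
opening: 0.202
grip_force: 30.0
```

>>> jog_arm(
  motion=[
    [0,0,0,0,-0.8,-0.4,17],
    [0,0,0,0,0,0,19],
    [0,0,0,0,0,0,22],
    [0,0,0,0,0,0,26],
    [0,0,0,0,0,0,26],
  ],
)

```text
t: 11.32
eef_pos: [652.6, 84.8, 395.2]
tcp_rot: [3.141, -0.0, 1.443]
ft_force: [-0.0, -0.6, -0.3]
opening: 0.271
grip_force: 0.0
```

>>> jog_arm(
  motion=[
    [0,0,0,0,0,0,50],
    [0,0,0,0,0,-20,60],
    [0,0,0,0,0,-45,60],
    [0,0,0,0,0,0,60],
    [0,0,0,0,0,0,60],
  ],
)

```text
t: 11.95
eef_pos: [652.4, 84.8, 459.7]
tcp_rot: [-3.141, 0.0, 1.443]
ft_force: [-0.0, 0.3, -0.4]
opening: 0.63
grip_force: 0.0
```

```bash
python3 - <<'E'
from h import *
c=env.read_camera("side");cv2.imwrite("pics/side1.png",cv2.resize(c["color"][60:320,220:460,::-1],None,fx=2,fy=2))
E
```

```text
(no output)
```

View pics/side1.png

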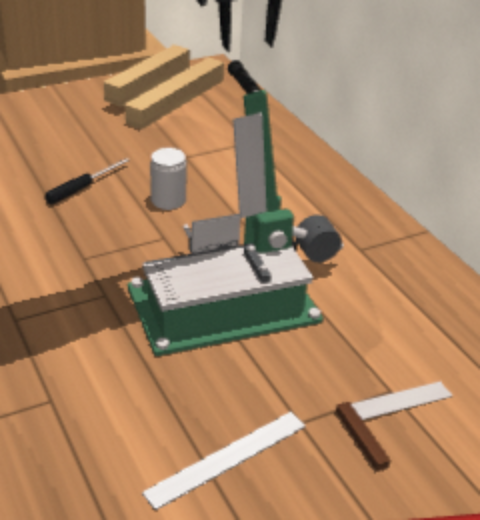

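The arm stands open at (258,150), with the handle free at (245,78). The bed, fence (257,262) and stop plate (215,232) are in plain view.

>>> jog_arm(
  motion=[
    [0,0,0,-47.4,-10.7,0,60],
    [0,0,0,-47.4,-10.7,0,60],
    [0,0,0,-47.4,-10.7,0,60],
    [0,0,0,-47.4,-10.7,30,60],
    [0,0,0,0,0,30,60],
    [0,0,0,0,0,0,60],
    [0,0,0,0,0,0,60],
  ],
)

```text
t: 12.88
eef_pos: [586.4, -97.6, 400.9]
tcp_rot: [3.141, 0.0, 1.444]
ft_force: [0.3, -0.1, -0.4]
opening: 0.63
grip_force: 0.0
```

```bash
python3 - <<'E'
from h import *
np.set_printoptions(precision=2,suppress=True)
c=env.read_camera("wrist");np.savez("wrist2.npz",**c);save(c,"wrist2");W=cloud(c)
for t in("stop_face","fence"):
    for r in env.recognise("wrist",t):
        u,v=r["location"];print(t,r["score"],u,v,deproj(c,u,v))
for lo,hi in((84,89),(97,104.0),(104,110)):
    m=((W[...,2]>lo)&(W[...,2]<hi)).astype(np.uint8)
    k,L,S,C=cv2.connectedComponentsWithStats(m)
    for i in range(1,k):
        if S[i,4]>150:
            q=W[L==i][:,:2];print(lo,S[i],cv2.boxPoints(cv2.minAreaRect(q.astype(np.float32))).tolist())
E
```

```text
stop_face 0.77 304.9 45.8 [587.44  72.54 107.41]
fence 0.7 336.6 93.9 [621.86  13.08  86.98]
84 [421  61  12  39 222] [[736.6219482421875, -8.288825988769531], [747.40380859375, -9.532440185546875], [752.8525390625, 37.706993103027344], [742.0706787109375, 38.95060729980469]]
84 [  223    90   169    77 10880] [[452.70111083984375, -65.94065856933594], [685.7736206054688, -95.84197998046875], [699.1585083007812, 8.489273071289062], [466.08599853515625, 38.390594482421875]]
97 [335 105  11  60 530] [[607.9502563476562, -80.93333435058594], [621.5952758789062, -82.5362548828125], [630.8843383789062, -3.4626922607421875], [617.2393188476562, -1.859771728515625]]
104 [289  40  36   7 243] [[567.4786376953125, 74.9171371459961], [611.19384765625, 69.28324127197266], [612.13720703125, 76.60303497314453], [568.4219970703125, 82.23693084716797]]
```

View pics/wrist2.png

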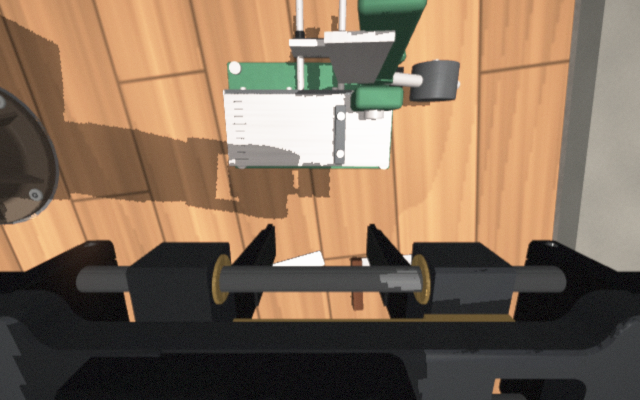

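The picture shows the bed at (310,128), the fence at (340,135) and the stop plate's top at (310,42), all measured consistently. The shear origin is at about (669.4,12.2) with yaw -7.3°, and the stop is at about y=49. Next is the bar.

>>> jog_arm(
  motion=[
    [0,0,0,-45.4,-34,0,60],
    [0,0,0,-45.4,-34,0,60],
    [0,0,0,-45.4,-34,0,60],
    [0,0,0,-45.4,-34,0,60],
    [0,0,0,-45.4,-34,0,60],
    [0,0,10.4,0,0,14,60],
    [0,0,10.4,0,0,14,60],
    [0,0,10.4,0,0,14,60],
    [0,0,10.4,0,0,14,60],
    [0,0,10.4,0,0,14,60],
  ],
)

```text
t: 14.28
eef_pos: [389.0, -301.4, 330.5]
tcp_rot: [3.14, -0.0, 0.531]
ft_force: [-0.5, 0.4, 0.4]
opening: 0.629
grip_force: 0.0
```

>>> jog_arm(
  motion=[
    [0,0,10.4,0,0,15,60],
    [0,0,10.3,0,0,15,60],
    [0,0,0,0,0,0,60],
    [0,0,0,0,0,0,60],
  ],
)

```text
t: 14.78
eef_pos: [388.9, -301.5, 301.1]
tcp_rot: [3.141, -0.001, 0.179]
ft_force: [-0.0, -0.4, 0.7]
opening: 0.629
grip_force: 0.0
```

```bash
python3 - <<'E'
from h import *
np.set_printoptions(precision=2,suppress=True)
c=env.read_camera("wrist");np.savez("wrist3.npz",**c);save(c,"wrist3")
s=env.state();print(s["eef_pos"],s["tcp_rot"],s["joints"])
hsv=cv2.cvtColor(c["color"],cv2.COLOR_RGB2HSV);W=cloud(c)
m=((hsv[...,1]<70)&(hsv[...,2]>140)&(abs(W[...,2])<15)).astype(np.uint8)
k,L,S,C=cv2.connectedComponentsWithStats(m)
o=np.linalg.inv(c["world_to_cam"])[:3,3]
for i in range(1,k):
    if S[i,4]>400:
        v,u=np.nonzero(L==i);P=np.array([deproj(c,a,b,1000.) for a,b in zip(u,v)])-o
        Q=o+P*((5-o[2])/P[:,2])[:,None];print(S[i],np.nanmedian(W[v,u,2]),cv2.minAreaRect(Q[:,:2].astype(np.float32)),cv2.boxPoints(cv2.minAreaRect(Q[:,:2].astype(np.float32))).tolist())
E
```

```text
[ 388.87 -301.56  301.1 ] [ 3.14 -0.    0.18] [-0.79  0.29  1.87  0.    0.98  0.6 ]
[ 309   36   25  183 4217] 6.111067475798336 ((448.039794921875, -291.2341613769531), (240.5946502685547, 31.7882080078125), 9.559467315673828) [[326.77337646484375, -295.5386657714844], [332.052490234375, -326.8854675292969], [569.3062133789062, -286.9296569824219], [564.027099609375, -255.58285522460938]]
```

View pics/wrist3.png

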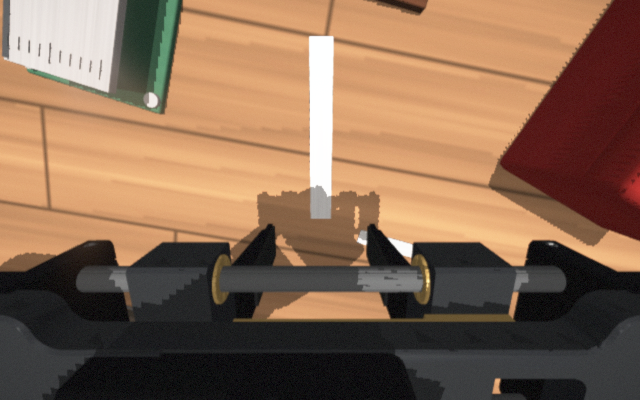

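The wanted bar is straight ahead, from (320,40) to (320,215), aligned with the tool. Its measured size is 240x31, so it is the right one.

>>> jog_arm(
  motion=[
    [0,0,0.7,5,-0.3,50,60],
    [0,0,0,0,0,60,60],
    [0,0,0,0,0,60,60],
    [0,0,0,0,0,40,60],
    [0,0,0,0,0,10.5,60],
    [0,0,0,0,0,0,45],
    [0,0,0,0,0,0,36],
  ],
)

```text
t: 15.7
eef_pos: [394.0, -300.8, 81.3]
tcp_rot: [3.139, -0.002, 0.163]
ft_force: [0.3, 0.2, 0.7]
opening: 0.473
grip_force: 0.0
```

>>> jog_arm(
  motion=[
    [0,0,0,0,0,0,30],
    [0,0,0,0,0,0,26],
    [0,0,0,0,0,0,26],
    [0,0,0,0,0,0,26],
  ],
)

```text
t: 16.2
eef_pos: [393.7, -300.5, 80.7]
tcp_rot: [3.14, -0.001, 0.163]
ft_force: [0.1, 0.5, 9.5]
opening: 0.304
grip_force: 30.0
```

>>> jog_arm(
  motion=[
    [0,0,0,0,0,-3,26],
    [0,0,0,0,0,-12,26],
    [0,0,0,0,0,-20,26],
    [0,0,0,0,0,-25,26],
    [0,0,0,0,0,-25,26],
    [0,0,0,0,0,-25,26],
    [0,0,0,0,0,-14,26],
    [0,0,0,0,0,0,26],
    [0,0,0,0,0,0,26],
  ],
)

```text
t: 17.32
eef_pos: [393.2, -300.1, 203.1]
tcp_rot: [-3.141, 0.001, 0.162]
ft_force: [-1.0, 0.4, -0.6]
opening: 0.307
grip_force: 30.0
```

>>> jog_arm(
  motion=[
    [0,0,-10.48,0,0,0,26],
    [0,0,-10.48,0,0,0,26],
    [0,0,-10.48,0,0,0,26],
    [0,0,-10.48,0,0,0,26],
    [0,0,-10.48,0,0,0,26],
    [0,0,-10.48,0,0,0,26],
    [0,0,-10.48,0,0,0,26],
    [0,0,0,0,0,0,26],
    [0,0,0,0,0,0,26],
  ],
)

```text
t: 18.45
eef_pos: [393.4, -300.3, 203.3]
tcp_rot: [-3.141, -0.001, 1.439]
ft_force: [-0.2, 0.2, -1.7]
opening: 0.303
grip_force: 30.0
```

>>> jog_arm(
  motion=[
    [0,0,0,20,18.6,0,26],
    [0,0,0,35,32.5,0,26],
    [0,0,0,35,32.5,0,26],
    [0,0,0,35,32.5,0,26],
    [0,0,0,20,18.6,0,26],
    [0,0,0,15,14,0,26],
    [0,0,0,0,0,0,26],
    [0,0,0,0,0,0,26],
  ],
)

```text
t: 19.45
eef_pos: [560.8, -161.1, 203.6]
tcp_rot: [-3.141, -0.0, 1.442]
ft_force: [0.1, -0.6, -0.4]
opening: 0.304
grip_force: 30.0
```

```bash
cat > bar.py <<'E'
from h import *
np.set_printoptions(precision=2,suppress=True)
def shear(P):
    a=np.radians(-7.31);R=np.array([[np.cos(a),-np.sin(a),0],[np.sin(a),np.cos(a),0],[0,0,1]])
    return (P-np.array([669.4,12.2,0]))@R
def look(tag):
    s=env.state();print(s["t"],s["eef_pos"],s["tcp_rot"],s["ft_force"],"tcp shear",shear(s["eef_pos"]))
    c=env.read_camera("wrist");np.savez(tag+".npz",**c);save(c,tag)
    return c,cloud(c)
E
python3 - <<'E'
from bar import *
c,W=look("wrist4")
s=env.state();S=shear(W.reshape(-1,3)).reshape(W.shape);g=shear(s["eef_pos"])
m=(S[...,2]>110)&(S[...,2]<150)&(abs(S[...,0]-g[0])<25)&(S[...,1]>g[1]+15)
q=S[m];print(len(q),q.min(0),q.max(0))
if len(q):
    for y in np.arange(q[:,1].min()+5,q[:,1].max(),20):
        p=q[abs(q[:,1]-y)<4];print(y,np.percentile(p[:,0],[1,99]),np.median(p[:,2]))
E
```

```text
19.45 [ 560.82 -161.07  203.59] [-3.14 -0.    1.44] [ 0.1  -0.65 -0.38] tcp shear [ -85.66 -185.68  203.59]
11245 [-102.89 -170.83  124.54] [-72.06 -48.32 130.35]
-165.83127155148836 [-101.69  -72.47] 128.5238751653738
-145.83127155148836 [-101.79  -72.37] 128.17358771982146
-125.83127155148836 [-101.96  -72.55] 127.91659809661843
-105.83127155148836 [-101.97  -72.88] 127.66405933751123
-85.83127155148836 [-102.08  -72.68] 127.29739015532978
-65.83127155148836 [-102.55  -73.03] 126.9584601298871
```

>>> jog_arm(
  motion=[
    [0,0,0,0,0,15,26],
    [0,0,0,0,0,15,26],
    [0,0,0,0,0,4,26],
    [0,0,0,0,0,0,26],
    [0,0,0,0,0,0,26],
  ],
)

```text
t: 20.12
eef_pos: [561.5, -160.7, 170.0]
tcp_rot: [3.141, 0.0, 1.443]
ft_force: [-0.8, 0.1, -0.8]
opening: 0.304
grip_force: 30.0
```

>>> jog_arm(
  motion=[
    [0,0,0,10,3,0,26],
    [0,0,0,15,5,0,26],
    [0,0,0,15,5,0,26],
    [0,0,0,9,4,0,26],
    [0,0,0,0,0,0,26],
    [0,0,0,0,0,0,26],
  ],
)

```text
t: 20.88
eef_pos: [584.4, -114.3, 169.7]
tcp_rot: [-3.142, 0.0, 1.443]
ft_force: [0.1, -0.5, -0.4]
opening: 0.304
grip_force: 30.0
```

```bash
python3 - <<'E'
from bar import *
c,W=look("wrist5")
s=env.state();S=shear(W.reshape(-1,3)).reshape(W.shape);g=shear(s["eef_pos"])
m=(S[...,2]>86)&(S[...,2]<97)&(abs(S[...,0]-g[0])<16)&(S[...,1]>g[1]+15)
q=S[m];print(len(q),q.min(0),q.max(0))
for y in np.arange(-110,60,20):
    p=q[abs(q[:,1]-y)<4]
    if len(p):print(y,np.percentile(p[:,0],[1,99]),np.median(p[:,2]))
c=env.read_camera("scene");np.savez("scene5.npz",**c)
cv2.imwrite("pics/s5.png",cv2.resize(c["color"][150:310,250:450,::-1],None,fx=4,fy=3.7))
E
```

```text
20.875 [ 584.44 -114.26  169.69] [-3.14  0.    1.44] [ 0.14 -0.5  -0.41] tcp shear [ -68.18 -136.24  169.69]
11355 [ -84.23 -121.43   86.  ] [-52.23   1.32  96.49]
-110 [-84.03 -55.09] 94.43672275682982
-90 [-83.68 -52.92] 94.15149382630774
-70 [-83.76 -53.23] 93.88807591774827
-50 [-83.86 -53.21] 93.5574193802872
-30 [-83.92 -52.64] 93.31754637093351
-10 [-83.96 -52.72] 92.96553692762171
```

>>> jog_arm(
  motion=[
    [0,0,0,3,0,1.2,26],
    [0,0,0,2,1,1.2,26],
    [0,0,0,0,0,0,26],
    [0,0,0,0,0,0,26],
  ],
)

```text
t: 21.48
eef_pos: [586.1, -109.4, 167.3]
tcp_rot: [3.142, -0.0, 1.443]
ft_force: [-0.1, -0.2, -0.6]
opening: 0.304
grip_force: 30.0
```

>>> jog_arm(
  motion=[
    [0,0,0,0,1,0,26],
    [0,0,0,0,0,0,26],
    [0,0,0,0,0,0,26],
  ],
)

```text
t: 21.85
eef_pos: [587.1, -109.5, 167.4]
tcp_rot: [3.141, 0.0, 1.443]
ft_force: [0.9, 0.4, -0.6]
opening: 0.303
grip_force: 30.0
```

>>> jog_arm(
  motion=[
    [0,0,0,0,0.7,0,26],
    [0,0,0,0,0,0,26],
    [0,0,0,0,0,0,26],
  ],
)

```text
t: 22.22
eef_pos: [587.8, -109.6, 167.4]
tcp_rot: [3.141, 0.0, 1.443]
ft_force: [0.7, 0.7, -1.0]
opening: 0.308
grip_force: 30.0
```

>>> jog_arm(
  motion=[
    [0,0,0,0,0.6,0.5,26],
    [0,0,0,0,0,0,26],
    [0,0,0,0,0,0,26],
  ],
)

```text
t: 22.6
eef_pos: [588.4, -109.6, 166.8]
tcp_rot: [3.142, -0.0, 1.443]
ft_force: [0.2, 0.1, -0.0]
opening: 0.303
grip_force: 30.0
```

>>> jog_arm(
  motion=[
    [0,0,0,0,0.6,0.5,26],
    [0,0,0,0,0,0,26],
    [0,0,0,0,0,0,26],
  ],
)

```text
t: 22.98
eef_pos: [589.0, -109.7, 166.3]
tcp_rot: [3.142, -0.0, 1.443]
ft_force: [0.2, -0.0, -0.2]
opening: 0.302
grip_force: 30.0
```

>>> jog_arm(
  motion=[
    [0,0,0,0,0.6,0,26],
    [0,0,0,0,0,0,26],
    [0,0,0,0,0,0,26],
  ],
)

```text
t: 23.35
eef_pos: [589.6, -109.8, 166.3]
tcp_rot: [3.141, 0.0, 1.443]
ft_force: [-0.3, -0.6, 0.1]
opening: 0.302
grip_force: 30.0
```

>>> jog_arm(
  motion=[
    [0,0,0,0,0.7,0,26],
    [0,0,0,0,0,0,26],
    [0,0,0,0,0,0,26],
  ],
)

```text
t: 23.72
eef_pos: [590.1, -109.9, 166.3]
tcp_rot: [-3.141, 0.0, 1.443]
ft_force: [-2.7, -0.1, -0.4]
opening: 0.305
grip_force: 30.0
```

>>> jog_arm(
  motion=[
    [0,0,0,0,0.7,0,26],
    [0,0,0,0,0,0,26],
    [0,0,0,0,0,0,26],
  ],
)

```text
t: 24.1
eef_pos: [590.4, -109.9, 166.2]
tcp_rot: [-3.14, -0.0, 1.443]
ft_force: [-5.8, -0.5, 0.3]
opening: 0.305
grip_force: 30.0
```

```bash
python3 - <<'E'
from bar import *
c,W=look("wrist6")
S=shear(W.reshape(-1,3)).reshape(W.shape)
for y in np.arange(-110,60,15):
    m=(abs(S[...,1]-y)<3)&(abs(S[...,0]+60)<35)
    p=S[m&(S[...,2]>88.5)&(S[...,2]<95)];f=S[m&(S[...,2]>96)&(S[...,2]<106)]
    if len(p):print(y,"bar",np.percentile(p[:,0],[1,99]),np.median(p[:,2]),"fence",np.percentile(f[:,0],[2,98]) if len(f) else None)
r=c["color"][40:300,180:480,::-1];cv2.imwrite("pics/w6.png",cv2.resize(r,None,fx=2.3,fy=2.3))
E
```

```text
24.1 [ 590.41 -109.95  166.2 ] [-3.14 -0.    1.44] [-5.81 -0.52  0.27] tcp shear [ -62.81 -131.21  166.2 ]
-110 bar [-78.94 -49.75] 91.52145813282141 fence None
-95 bar [-79.2  -50.06] 91.49528366297682 fence [-49.59 -36.07]
-80 bar [-79.49 -49.8 ] 91.54884193503852 fence [-49.74 -36.23]
-65 bar [-80.04 -49.74] 91.62153756692567 fence [-49.66 -36.36]
-50 bar [-80.32 -49.69] 91.68095264437753 fence [-49.69 -36.09]
-35 bar [-80.49 -49.63] 91.68518551500028 fence [-49.69 -36.04]
-20 bar [-80.55 -28.49] 91.74597832463022 fence [-49.18 -28.21]
-5 bar [-81.02 -28.25] 91.76906008905615 fence [-28.54 -26.77]
```

View pics/w6.png

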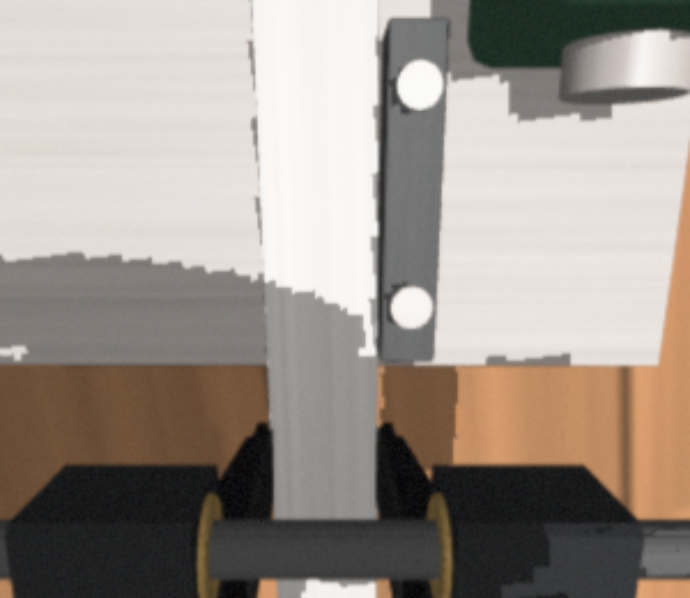

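The bar (310,250) lies on the bed against the near end of the fence (410,200), with its front turned about 0.02 rad away. I'll straighten it, then creep to the stop.

>>> jog_arm(
  motion=[
    [0,0,1.1,0,-1.2,0,26],
    [0,0,0,2,0,0,26],
    [0,0,0,0,0,0,26],
    [0,0,0,0,0,0,26],
  ],
)

```text
t: 24.65
eef_pos: [589.9, -107.8, 166.2]
tcp_rot: [-3.141, -0.0, 1.424]
ft_force: [-6.1, -0.6, -0.0]
opening: 0.306
grip_force: 30.1
```

>>> jog_arm(
  motion=[
    [0,0,0,1,0,0,26],
    [0,0,0,0,0,0,26],
    [0,0,0,0,0,0,26],
  ],
)

```text
t: 25.02
eef_pos: [590.0, -106.9, 166.2]
tcp_rot: [-3.141, 0.0, 1.424]
ft_force: [-5.4, -1.6, -0.1]
opening: 0.304
grip_force: 30.1
```

>>> jog_arm(
  motion=[
    [0,0,0,0.8,0,0,26],
    [0,0,0,0,0,0,26],
    [0,0,0,0,0,0,26],
  ],
)

```text
t: 25.4
eef_pos: [590.1, -106.1, 166.2]
tcp_rot: [-3.141, 0.0, 1.424]
ft_force: [-5.4, -1.2, -0.6]
opening: 0.302
grip_force: 30.1
```

>>> jog_arm(
  motion=[
    [0,0,0,0.8,-0.6,0,26],
    [0,0,0,0,0,0,26],
    [0,0,0,0,0,0,26],
  ],
)

```text
t: 25.78
eef_pos: [590.0, -105.2, 166.4]
tcp_rot: [3.141, -0.0, 1.424]
ft_force: [-2.8, -0.8, -1.1]
opening: 0.303
grip_force: 30.0
```

>>> jog_arm(
  motion=[
    [0,0,0,0.7,0,0,26],
    [0,0,0,0,0,0,26],
    [0,0,0,0,0,0,26],
  ],
)

```text
t: 26.15
eef_pos: [590.1, -104.5, 166.4]
tcp_rot: [3.141, -0.0, 1.423]
ft_force: [-1.7, -1.5, -0.6]
opening: 0.307
grip_force: 30.0
```

>>> jog_arm(
  motion=[
    [0,0,0,0.7,0,0,26],
    [0,0,0,0,0,0,26],
    [0,0,0,0,0,0,26],
  ],
)

```text
t: 26.52
eef_pos: [590.1, -104.3, 166.4]
tcp_rot: [3.141, 0.001, 1.424]
ft_force: [-3.0, -5.2, -0.1]
opening: 0.307
grip_force: 30.0
```

```bash
cat > chk.py <<'E'
from bar import *
import sys
c,W=look(sys.argv[1]);S=shear(W.reshape(-1,3)).reshape(W.shape)
L=[];
for y in np.arange(-110,15,8):
    m=(abs(S[...,1]-y)<3)&(abs(S[...,0]+60)<35)
    p=S[m&(S[...,2]>88.5)&(S[...,2]<95)];f=S[m&(S[...,2]>97)&(S[...,2]<106)]
    if len(p)>20:L.append((y,np.percentile(p[:,0],1),np.percentile(p[:,0],99),np.median(p[:,2]),*(np.percentile(f[:,0],[2,98]) if len(f)>9 and -98<y<-22 else (0,0))))
L=np.array(L);print(L);k=L[:,0]<0
print("left edge slope",np.polyfit(L[k,0],L[k,1],1))
k=(L[:,4]<0);print("fence slopes",np.polyfit(L[k,0],L[k,4],1),np.polyfit(L[k,0],L[k,5],1))
E
python3 chk.py wrist7
```

```text
26.525 [ 590.12 -104.34  166.42] [3.14 0.   1.42] [-3.   -5.2  -0.13] tcp shear [ -63.81 -125.68  166.42]
[[-110.    -79.48  -50.19   91.68    0.      0.  ]
 [-102.    -79.34  -50.17   91.68    0.      0.  ]
 [ -94.    -79.5   -49.83   91.65  -49.62  -36.07]
 [ -86.    -79.62  -49.79   91.64  -49.74  -36.29]
 [ -78.    -79.3   -49.81   91.65  -49.67  -35.86]
 [ -70.    -79.58  -49.78   91.68  -49.68  -36.2 ]
 [ -62.    -79.18  -49.75   91.6   -49.73  -36.3 ]
 [ -54.    -79.42  -49.72   91.58  -49.72  -35.92]
 [ -46.    -79.13  -49.68   91.64  -49.63  -36.15]
 [ -38.    -79.27  -49.69   91.59  -49.66  -35.84]
 [ -30.    -79.46  -49.64   91.59  -49.65  -35.98]
 [ -22.    -79.07  -27.63   91.59    0.      0.  ]
 [ -14.    -79.2   -28.53   91.59    0.      0.  ]
 [  -6.    -79.33  -28.04   91.58    0.      0.  ]
 [   2.    -79.14  -49.69   91.54    0.      0.  ]
 [  10.    -79.19  -49.66   91.54    0.      0.  ]]
left edge slope [  0.   -79.19]
fence slopes [  0.   -49.66] [  0.   -35.89]
```

>>> jog_arm(
  motion=[
    [0,0,0,-0.5,-0.3,0,26],
    [0,0,0,0,0,0,29],
    [0,0,0,0,0,0,31],
    [0,0,0,0,0,0,35],
    [0,0,0,0,0,0,42],
    [0,0,0,0,0,0,50],
    [0,0,0,0,0,0,50],
  ],
)

```text
t: 27.45
eef_pos: [589.8, -104.2, 166.4]
tcp_rot: [3.141, -0.0, 1.424]
ft_force: [1.0, -0.5, 0.2]
opening: 0.518
grip_force: 0.0
```

>>> jog_arm(
  motion=[
    [0,0,0,0,0,-10,50],
    [0,0,0,0,0,-40,50],
    [0,0,0,-30,0,-40,50],
    [0,0,0,-40,0,-40,50],
    [0,0,0,0,0,-40,50],
    [0,0,0,0,0,0,50],
    [0,0,0,0,0,0,50],
  ],
)

```text
t: 28.32
eef_pos: [579.1, -173.2, 336.1]
tcp_rot: [-3.141, -0.0, 1.424]
ft_force: [0.6, -0.4, 0.2]
opening: 0.523
grip_force: 0.0
```

```bash
python3 chk.py wrist8; python3 - <<'E'
from bar import *
c=dict(np.load("wrist8.npz"));S=shear(cloud(c).reshape(-1,3)).reshape(400,640,3)
for x in(-60,-65,-70,-75):
    m=(abs(S[...,0]-x)<2)&(S[...,2]>88.5)&(S[...,2]<94);p=S[m];print(x,"bar y",p[:,1].min(),p[:,1].max())
m=(S[...,2]>103)&(S[...,2]<110)&(S[...,1]>40)&(S[...,1]<70)&(S[...,0]<-65);p=S[m];print("stop",np.percentile(p[:,1],[1,10,99]),p[:,0].min())
cv2.imwrite("pics/w8.png",cv2.resize(c["color"][0:260,140:460,::-1],None,fx=2.3,fy=2.3))
E
```

```text
28.325 [ 579.09 -173.23  336.08] [-3.14 -0.    1.42] [ 0.62 -0.4   0.16] tcp shear [ -65.98 -195.41  336.08]
[[-110.    -79.69  -50.96   91.12    0.      0.  ]
 [-102.    -79.85  -50.88   91.21    0.      0.  ]
 [ -94.    -79.62  -50.81   91.17  -49.05  -36.73]
 [ -86.    -79.34  -50.72   91.32  -49.03  -36.73]
 [ -78.    -79.09  -50.68   91.12  -49.85  -36.82]
 [ -70.    -79.36  -50.59   91.36  -49.83  -36.85]
 [ -62.    -79.75  -50.54   91.32  -49.81  -36.81]
 [ -54.    -79.41  -50.47   91.35  -49.76  -36.84]
 [ -46.    -79.16  -50.4    91.34  -49.71  -35.72]
 [ -38.    -78.89  -50.33   91.37  -49.68  -35.8 ]
 [ -30.    -79.66  -50.25   91.48  -49.63  -29.3 ]
 [ -22.    -79.44  -28.32   91.52    0.      0.  ]
 [ -14.    -79.13  -28.67   91.53    0.      0.  ]
 [  -6.    -78.86  -39.88   91.58    0.      0.  ]
 [   2.    -79.55  -49.99   91.62    0.      0.  ]]
left edge slope [  0.01 -79.06]
fence slopes [ -0.01 -50.1 ] [  0.07 -31.24]
-60 bar y -189.78652430043235 5.354161507913726
-65 bar y -189.74849124400322 5.190166556017714
-70 bar y -189.67508849768967 5.254178251046701
-75 bar y -190.77864127020948 5.188871757159771Traceback (most recent call last):
  File "<stdin>", line 5, in <module>
    return _quantile_unchecked(
        a, q, axis, out, overwrite_input, method, keepdims, weights)
    return _ureduce(a,
                    func=_quantile_ureduce_func,
    ...<5 lines>...
                    overwrite_input=overwrite_input,
                    method=method)
    r = func(a, **kwargs)
    result = _quantile(arr,
                       quantiles=q,
    ...<2 lines>...
                       out=out,
                       weights=wgt)
    slices_having_nans = np.isnan(arr[-1, ...])
                                  ~~~^^^^^^^^^
IndexError: index -1 is out of bounds for axis 0 with size 0
```

>>> jog_arm(
  motion=[
    [0,0,0,10,0,55,50],
    [0,0,0,10,0,55,50],
    [0,0,0,0,0,0,50],
    [0,0,0,0,0,0,50],
  ],
)

```text
t: 28.88
eef_pos: [583.0, -154.0, 227.6]
tcp_rot: [3.141, 0.0, 1.424]
ft_force: [-0.2, 0.7, 1.1]
opening: 0.526
grip_force: 0.0
```

```bash
sed -i 's/^k=(L\[:,4.*//' chk.py; python3 chk.py wrist9; python3 - <<'E'
from bar import *
c=dict(np.load("wrist9.npz"));S=shear(cloud(c).reshape(-1,3)).reshape(400,640,3)
m=(abs(S[...,0]+65)<6)&(S[...,2]>88.5)&(S[...,2]<94);p=S[m];print("bar y",np.percentile(p[:,1],[.2,99.8]))
cv2.imwrite("pics/w9.png",cv2.resize(c["color"][0:260,140:460,::-1],None,fx=2.3,fy=2.3))
E
```

```text
28.875 [ 583.   -153.99  227.64] [3.14 0.   1.42] [-0.22  0.68  1.08] tcp shear [ -64.56 -175.83  227.64]
[[-110.    -79.83  -50.09   91.04    0.      0.  ]
 [-102.    -79.55  -50.04   91.      0.      0.  ]
 [ -94.    -79.33  -50.     91.17  -49.81  -36.26]
 [ -86.    -79.75  -49.99   91.2   -49.84  -36.28]
 [ -78.    -79.44  -49.97   91.16  -49.76  -36.52]
 [ -70.    -79.13  -49.92   91.27  -49.75  -35.86]
 [ -62.    -79.6   -49.93   91.29  -49.73  -35.93]
 [ -54.    -79.24  -49.85   91.41  -49.73  -36.05]
 [ -46.    -79.61  -49.83   91.39  -49.65  -36.22]
 [ -38.    -79.3   -49.83   91.38  -49.65  -36.24]
 [ -30.    -79.05  -49.75   91.52  -49.63  -35.6 ]
 [ -22.    -79.32  -27.87   91.47    0.      0.  ]
 [ -14.    -78.86  -36.68   91.3     0.      0.  ]]
left edge slope [  0.01 -79.01]
bar y [-190.09  -16.72]
```

View pics/w9.png

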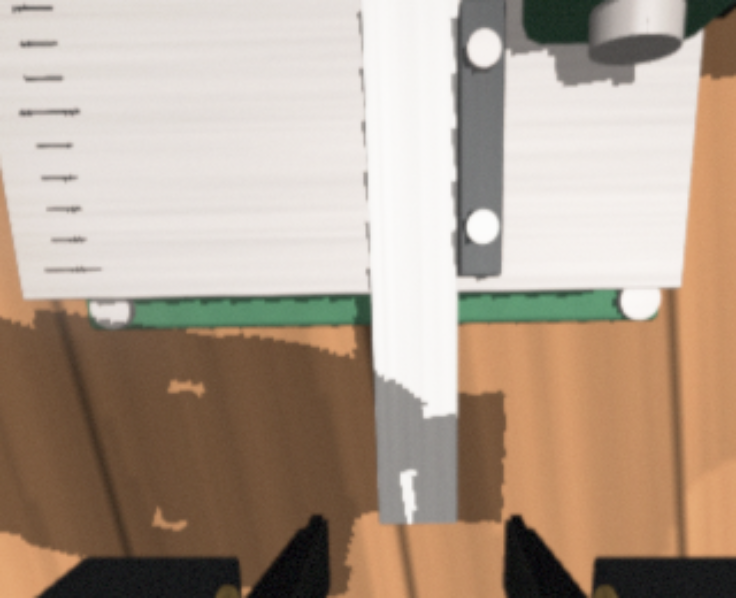

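The bar is flush: the fence gap at (457,150) measures about 0.2 mm. Its near end is at y=-190, so the front end should be on the stop. The arm was left on its open stop, so I'm handing in.

```bash
python3 -c "
from cell import env
print(env.job_done())"
```

```text
the job is handed in; nothing more can be done
None
```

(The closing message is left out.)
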